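Make up a handle kit and a jack kit on the workshop bench

TASK

Make up two kits from the stock standing on the bench: the turned tool handle and the long brass ferrule go in the two-compartment tray, and the mushroom knob, the long hexagon coupling nut and the levelling foot go in the three-compartment tray. Stand each piece upright on the tray's floor, one to a compartment (any compartment of its tray). Leave the short wide ferrule and the flat wide nut where they stand.

Things in the scene. Friction and masses are not known exactly. Their poses are not given: they have to be found in the camera images.
- tray_two: The handle-kit tray: flat light plywood tray with TWO square compartments in a row, screwed to the bench. 140 x 72 mm outside, 12 mm high; floor and walls 4 mm thick (inner floor 4 mm above the bench). Origin at the centre of its underside; x along its long side. Compartments 64 x 64 mm, centres at x = -34 and +34 mm, y = 0. Lies to the left or the right of the stock; long side within 15 degrees of straight ahead.
- tray_three: The jack-kit tray: same make, with THREE square compartments in a row, screwed to the bench. 208 x 72 mm outside, 12 mm high, inner floor 4 mm above the bench. Origin at the centre of its underside; x along its long side. Compartments 64 x 64 mm, centres at x = -68, 0 and +68 mm, y = 0. Lies on the other side of the stock.
- handle: Turned brown wooden tool handle standing on its butt, 72 mm tall; body 33 mm in diameter from 6 to 34 mm height (grip there), tapering to a 21 mm neck from 60 mm up, with a dark tang hole in the top. About 50 g. Stands upright on the bench at the start; origin at the centre of its underside, z up along its axis; any yaw.
- ferrule_long: LONG brass ferrule: plain open tube, 28 mm outside, 24 mm inside, 42 mm tall, about 60 g. Stands upright on the bench at the start; origin at the centre of its underside, z up along its axis; any yaw.
- knob: Turned pale wooden mushroom knob: foot 28 mm in diameter, waist 20 mm at 12 mm height, head about 40 mm in diameter from 24 to 36 mm height (grip there, at 30 mm), domed top at 46 mm. About 40 g. Stands upright on the bench at the start; origin at the centre of its underside, z up along its axis; any yaw.
- nut_long: LONG steel hexagon coupling nut: 30 mm across flats (35 across corners), 48 mm tall, dark bore of 21 mm seen in the top, about 190 g. One pair of flats faces along its own +-x, the others at 60 degrees. Stands upright on the bench at the start; origin at the centre of its underside, z up along its axis; any yaw.
- foot: Levelling foot: black rubber disc 40 mm in diameter (rim 6 mm thick, coned to 13 mm height), with a collar 17 mm in diameter to 19 mm height and an upright steel stem 12 mm in diameter up to 54 mm height (grip the stem). About 70 g. Stands upright on the bench at the start; origin at the centre of its underside, z up along its axis; any yaw.
- ferrule_short: SHORT, WIDE brass ferrule, 40 mm outside, 20 mm tall: not wanted, stays where it is. Origin at the centre of its underside. All the stock stands mixed in three rows (left to right) between the trays: neighbours in a row about 100 mm apart (at least 80), rows about 110 mm apart and staggered by half a place.
- nut_flat: FLAT, WIDE steel hexagon nut, 42 mm across flats, 22 mm tall: not wanted, stays where it is. Origin at the centre of its underside. Three pieces that are not listed also stand anywhere in the rows of stock: a small jar (38 mm wide, 55 mm tall), a dark wood offcut and a cork block (38 mm long, up to 32 mm tall).
Things that resemble listed ones, but are neither listed nor needed, are in the scene too. What is shaped like the knob but blue or green is not meant.

How it is judged:
By the outcome, as a careful person would: the job done as asked, in the order asked, and still so for the second after the job is handed in, with the robot touching nothing.
It also fails if it takes over 115 s, if anything falls off the work surface, if the arm or the gripper's body presses on something with over 40 N, if the wrist force passes 120 N, or if a joint passes its speed limit or range.

ROBOT

A 6-joint arm with a two-finger parallel gripper is mounted at the origin on the work surface. World frame = base frame: x ahead of the robot, y to its left, z up, the work surface at z = 0. Lengths are in mm, angles in rad, forces in N, time in s.
With the tool pointing down it reaches from about 350 to 875 mm from the base axis. Payload 4.2 kg.
Tool frame: the origin (TCP) lies midway between the tips of the shut fingers; the grasp point (between the pads) lies 19 mm behind it; z points along the fingers, y is the line along which they close (so a half turn about z gives the same grasp; the last joint's range is limited). The gripper opens to 85 mm and grips with 20 to 120 N. Pads are 22 mm wide; open, the fingers measure 114 mm over their backs; the gripper's body (76 mm by 85 mm) begins 54 mm behind the grasp point. The pads swing forward as they close: fully open they stand 13 mm farther back than shut.
Start: joints at [-1.021, 0.385, 0.008, 0, -1.194, -0.259], TCP at [179.215, -598.733, 231.312] pointing down, gripper open.
Joint ranges: [-3.14, 3.14], [-1.21, 2.06], [-1.07, 1.41], [-3.16, 2.05], [-2.99, -0.16], [-3.1, 3.1]. Speed limits (rad/s): [2.79, 2.79, 3.14, 3.14, 3.14, 3.14].

INTERFACE

Orientations are given as a unit quaternion [x, y, z, w].
In Python, from bench import sensors, get_image, camera_params, job_done gives the robot as it stands.
- The arm moves only by the tool servo_tool, never from a script. Its argument "motion" is a list of rows, each an object with "travel": the shift along the tool's x, y, z as a fraction of full scale, a list of three; "rot": the turn, a rotation vector about the tool's x, y, z as a fraction of full scale, a list of three; "hand": the opening, from 0 (shut) to 1 (fully open). In form: [{"travel": [x, y, z], "rot": [wx, wy, wz], "hand": hand}, ...]. A call has 1 to 10 rows; each row shifts and turns the commanded pose from where the row before left it, along the tool's axes as they then stand; what a row does not reach is not made up. Full scale, the value 1, is 25 cm for a shift and 360 degrees for a turn. A row lasts 1/12 s, in which the tool goes at most 41.7 mm and 7.16 degrees, less where a joint would pass 70% of its speed; a pose out of reach is approached as far as the arm can. A call with a number of a shift or a turn outside -1 to 1 is refused whole. A call with a gripper value outside its range is refused whole. The fingers move at their own pace and stop on an object; the grip force is fixed at half the most. Time passes only in rows, so rows that do not move let the fingers close. It gives the time, the measured TCP pose, the force, the opening and the grip force at its end, in the units of the state.
- sensors.read_state(): the state, without advancing time (a new reading comes with each control period).
- get_image(name): name is "scene" or "top"; returns (picture, depth): 400x640x3 uint8, red, green, blue; 400x640 float32, mm along the optical axis (not along the pixel's ray), 0 where there is no reading.
- camera_params(name): a dict with "camera_matrix" (3x3 intrinsics, pixels), "R" (3x3) and "t" (3): a world point X has camera coordinates R X + t. Camera axes: x right, y down, z forward; pixel columns grow to the right and rows downward; lengths in mm; the calibration is good to about 2 mm. A picture is of the moment at which its call begins. camera_params takes no time and is no camera call.
- job_done(): hands the job in; it is judged then, once.
The state is a dict: "clock": time; "joints": joint angles; "joint_vel": joint speeds; "joint_efforts": joint torques, N m; "position": TCP position; "ee_rot": TCP orientation; "contact_force": force on the tool from outside, world axes, zero at the start; "wrist_torque": the same for the moment, N m; "gripper_width": finger opening in mm; "grasp_force": force on a finger pad.
Only numpy, scipy, OpenCV 4.12 (cv2) and the standard library are available. Lean on these libraries where they do the work, as an engineer would, in place of code of your own. Each camera call takes 0.05 s, during which the arm holds its last target. There are 200 camera calls.

## Working session

There is one attempt and no reset: what is moved stays moved. The work goes in short steps, Python scripts to look and compute and a tool call to move; the robot and the scene stay as the last step left them, time stands still between calls to the robot, and variables do not carry over. Pictures are saved under pics/ and viewed, at most 14 in all, crops included, and the job is handed in when it is done.

Besides the shell and the picture viewer there is one more tool, called after ">>>" as a command line: name --argument value ..., lists and objects as JSON in quotes. servo_tool: Moves the arm, as the interface text tells. Its arguments: {"type":"object","properties":{"motion":{"type":"array"}},"required":["motion"]}

```bash
mkdir -p pics; python3 - <<'E'
from bench import *
import cv2,numpy as np
for n in("top","scene"):
    im,d=get_image(n);cv2.imwrite(f"pics/{n}0.png",im[:,:,::-1]);np.savez(f"{n}0.npz",im=im,d=d)
    p=camera_params(n);print(n,p, (d>0).mean())
print(sensors.read_state())
E
```

```text
top {'camera_matrix': array([[370.08680201,   0.        , 314.3453579 ],
       [  0.        , 370.08680201, 201.82708941],
       [  0.        ,   0.        ,   1.        ]]), 'R': array([[-0.00353588, -0.99999193, -0.00190612],
       [-0.99542413,  0.00370173, -0.09548354],
       [ 0.09548982,  0.00155978, -0.99542918]]), 't': array([ -1.05735253, 568.8186056 , 915.82029915])} 0.99605078125
scene {'camera_matrix': array([[366.52160949,   0.        , 318.41930981],
       [  0.        , 366.52160949, 202.89055174],
       [  0.        ,   0.        ,   1.        ]]), 'R': array([[-0.84925696,  0.52791944, -0.00797953],
       [ 0.42875863,  0.68076129, -0.59391086],
       [-0.30810493, -0.50780422, -0.80449128]]), 't': array([ 465.52767584, -215.27031194,  972.58455254])} 0.99606640625
{'clock': 0.1, 'joints': array([-1.02141572e+00,  3.85483267e-01,  6.77896635e-03, -4.36891333e-04,
       -1.19397784e+00, -2.58590762e-01]), 'joint_vel': array([ 0.00090706, -0.00222799,  0.00512409,  0.00037719, -0.00049522,
       -0.00103301]), 'joint_efforts': array([-7.63527328e-05, -3.93321347e+01,  1.88928151e+01,  4.19796288e+00,
       -2.61630848e-03,  3.55279710e-06]), 'position': array([ 179.06230991, -598.26978777,  230.33494882]), 'ee_rot': array([-1.44803405e-01,  9.89459976e-01,  9.46818879e-04, -1.83945181e-04]), 'contact_force': array([-0.40235809, -0.54191351,  0.10797261]), 'wrist_torque': array([ 0.04258683, -0.01129883,  0.05421888]), 'grasp_force': 0.0, 'gripper_width': 84.99470149842666}
```

View pics/top0.png

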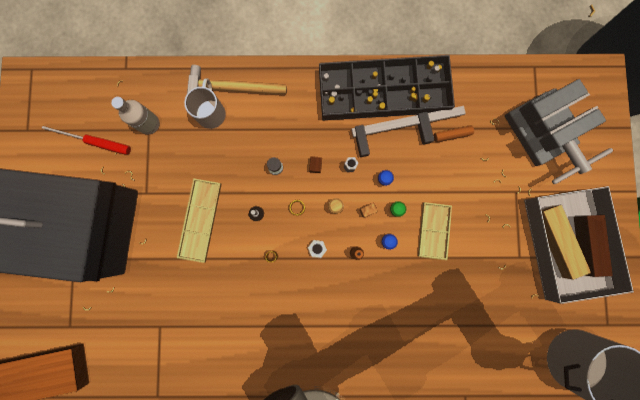

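View pics/scene0.png

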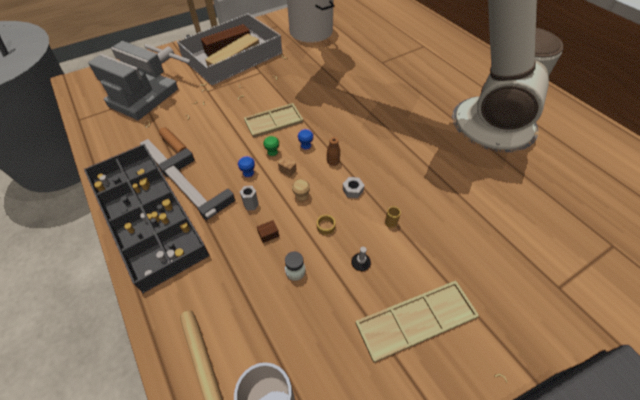

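The top view shows tray_three at left (200,221) and tray_two at right (435,231). The wanted pieces are the long ferrule (271,256), foot (256,213), knob (335,206), handle (357,253) and long nut (351,164). To be left alone are the short ferrule (297,208), flat nut (317,249) and the blue and green knobs. The scene view confirms these.

```bash
cat > h.py <<'E'
import numpy as np,cv2
from bench import *
def cloud(n,d):
    p=camera_params(n);K=p['camera_matrix'];v,u=np.mgrid[:400,:640]
    c=np.stack([(u-K[0,2])/K[0,0]*d,(v-K[1,2])/K[1,1]*d,d],-1)
    P=(c-p['t'])@p['R'];P[d<=0]=np.nan;return P
def plan(x,y,z,yaw=None):
    "needed shift in tool axes (fraction of full scale) and turn about tool z; yaw=world angle of tool y"
    from scipy.spatial.transform import Rotation as R
    s=sensors.read_state();M=R.from_quat(s['ee_rot']).as_matrix()
    t=M.T@(np.array([x,y,z])-s['position'])/250
    cy=np.degrees(np.arctan2(M[1,1],M[0,1]))
    print('clk %.1f'%s['clock'],'pos',s['position'].round(1),'yaw %.1f'%cy,'tilt',M[:,2].round(3),'w %.1f f %.1f'%(s['gripper_width'],s['grasp_force']),'F',s['contact_force'].round(1),'-> travel',t.round(4), 'turnfrac', None if yaw is None else round(-(((yaw-cy+90)%180)-90)/360,4))
E
python3 - <<'E'
from h import *
C={n:(np.load(n+'0.npz')['im'],cloud(n,np.load(n+'0.npz')['d'])) for n in('top','scene')}
H=dict(handle=(357,253,72),ferrule=(271,256,42),knob=(335,206,46),nut=(351,164,48),foot=(256,213,54),fshort=(297,208,20),nflat=(317,249,22),cork=(369,210,25),off=(315,165,25),jar=(275,166,55),b1=(386,178,46),b2=(390,241,46),g=(398,209,46))
P=C['top'][1]
print('bench z',np.nanmedian(P[280:300,150:400,2]),np.nanmedian(C['scene'][1][230:260,420:520,2]))
for k,(u,v,h) in H.items():
    g=P[v-2:v+3,u-2:u+3].reshape(-1,3);g=np.nanmedian(g,0)
    out=[]
    for n in C:
        Q=C[n][1];m=(np.hypot(Q[...,0]-g[0],Q[...,1]-g[1])<32)
        q=Q[m&(Q[...,2]>6)];zt=np.percentile(q[:,2],98)
        lo={'knob':22,'foot':22}.get(k,h-7)
        if k[0] in'bg':lo=22
        t=q[q[:,2]>lo]
        if len(t)<3: out.append((n,'none',len(q)));continue
        (cx,cy),r=cv2.minEnclosingCircle(t[:,:2].astype(np.float32))
        out.append((n,round(cx),round(cy),'r%.0f'%r,'mean',t[:,:2].mean(0).round(0),'zt%.0f'%zt,len(t)))
    print(k,out)
# trays: light plywood
for n in C:
    im,Q=C[n];hsv=cv2.cvtColor(im,cv2.COLOR_RGB2HSV)
    for nm,(u,v) in dict(three=(200,221),two=(435,231)).items():
        g=P[v-2:v+3,u-2:u+3].reshape(-1,3).mean(0)
        if n=='top':print(nm,'hsv',hsv[v,u],'bench',hsv[v+50,u])
        m=(np.hypot(Q[...,0]-g[0],Q[...,1]-g[1])<125)&(hsv[...,2]>150)&(hsv[...,0]>17)&(hsv[...,0]<32)
        nn,l,st,_=cv2.connectedComponentsWithStats(m.astype(np.uint8));b=1+st[1:,4].argmax()
        c=cv2.findContours((l==b).astype(np.uint8),0,2)[0][0][:,0]
        # cast contour to z=10 plane
        p=camera_params(n);K=p['camera_matrix'];r=(np.c_[c+0.0,np.ones(len(c))]@np.linalg.inv(K).T)@p['R'];o=-p['R'].T@p['t']
        X=o+r*((10-o[2])/r[:,2])[:,None]
        print(n,nm,cv2.minAreaRect(X[:,:2].astype(np.float32)))
im=C['top'][0];sc=C['scene'][0]
a=cv2.resize(im[150:270,185:415],None,fx=3.4,fy=3.4,interpolation=cv2.INTER_CUBIC)[:,:780]
b=cv2.resize(sc[175:215,230:270],(180,180),interpolation=cv2.INTER_CUBIC)
c=cv2.resize(im[150:178,337:365],(180,180),interpolation=cv2.INTER_CUBIC)
o=np.zeros((600,790,3),np.uint8);o[:a.shape[0],:a.shape[1]]=a;o[415:595,:180]=b;o[415:595,200:380]=c
cv2.imwrite('pics/z1.png',o[:,:,::-1])
E
```

```text
bench z 0.09246816132354818 0.8096789373939035
handle [('top', 441, -109, 'r10', 'mean', array([ 441., -109.]), 'zt75', 58), ('scene', 440, -107, 'r11', 'mean', array([ 441., -107.]), 'zt74', 67)]
ferrule [('top', 433, 106, 'r14', 'mean', array([433., 107.]), 'zt44', 38), ('scene', 432, 106, 'r15', 'mean', array([432., 106.]), 'zt44', 85)]
knob [('top', 559, -57, 'r19', 'mean', array([559., -57.]), 'zt47', 190), ('scene', 559, -56, 'r19', 'mean', array([561., -52.]), 'zt47', 249)]
nut [('top', 666, -97, 'r17', 'mean', array([666., -96.]), 'zt52', 127), ('scene', 664, -97, 'r18', 'mean', array([665., -95.]), 'zt51', 169)]
foot [('top', 542, 148, 'r6', 'mean', array([542., 147.]), 'zt56', 27), ('scene', 543, 149, 'r7', 'mean', array([544., 150.]), 'zt56', 79)]
fshort [('top', 557, 42, 'r20', 'mean', array([556.,  42.]), 'zt23', 53), ('scene', 556, 42, 'r20', 'mean', array([556.,  42.]), 'zt23', 132)]
nflat [('top', 451, -9, 'r23', 'mean', array([452.,  -9.]), 'zt26', 240), ('scene', 449, -9, 'r25', 'mean', array([452.,  -8.]), 'zt25', 280)]
cork [('top', 549, -140, 'r20', 'mean', array
[... 658 characters left out ...]
, -184.]), 'zt47', 199)]
g [('top', 551, -214, 'r20', 'mean', array([ 550., -212.]), 'zt47', 199), ('scene', 550, -213, 'r19', 'mean', array([ 552., -207.]), 'zt47', 205)]
three hsv [ 21 124 196] bench [ 14 181 163]
top three ((525.322021484375, 297.455322265625), (73.1284408569336, 209.7624969482422), 79.93700408935547)
two hsv [ 24 115 166] bench [ 14 177 111]
top two ((495.0536193847656, -314.52618408203125), (72.15094757080078, 141.60696411132812), 82.83392333984375)
scene three ((524.1199340820312, 295.08544921875), (73.15203094482422, 209.44586181640625), 79.71350860595703)
scene two ((492.88690185546875, -317.55303955078125), (73.47957611083984, 142.90016174316406), 82.42121124267578)
```

View pics/z1.png

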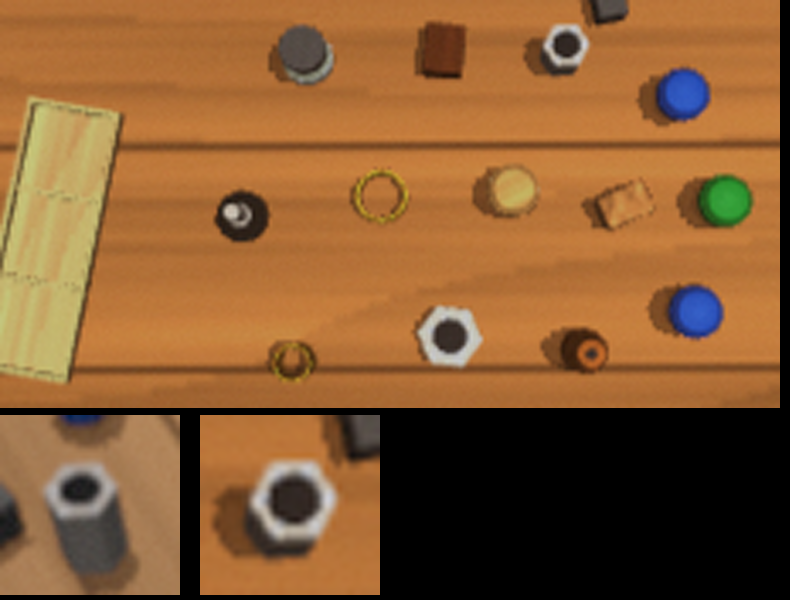

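The crop shows the long nut's hex with corners to the left and right, a dark clamp bracket just ahead and to its right, and the others clear. I will get the hex angle and the first move's numbers.

```bash
python3 - <<'E'
from h import *
for n in('top','scene'):
    z=np.load(n+'0.npz');im=z['im'];Q=cloud(n,z['d'])
    m=(np.hypot(Q[...,0]-665,Q[...,1]+97)<30)&(Q[...,2]>44)
    q=Q[m][:,:2];q=cv2.convexHull(q.astype(np.float32))
    c=cv2.findContours(m.astype(np.uint8),0,1)[0][0]
    best=[]
    for a in np.arange(-30,30,2):
        w=[np.ptp(q[:,0]@[np.cos(np.radians(a+k)),np.sin(np.radians(a+k))]) for k in(0,60,120)];best.append((round(float(np.mean(w)),1),int(a)))
    print(n,sorted(best)[:6],sorted(best)[-2:])
    b=(Q[...,2]>8)&(abs(Q[...,0]-720)<60)&(abs(Q[...,1]+120)<45)&(np.hypot(Q[...,0]-665,Q[...,1]+97)>25)
    p=Q[b];print(p.min(0).round(),p.max(0).round()) if len(p) else 0
plan(441,-108,150,82.6)
E
```

```text
top [(29.9, 2), (30.0, 0), (30.0, 4), (30.1, -2), (30.2, 6), (30.3, -4)] [(32.5, -28), (32.5, -26)]
[ 690. -165.    8.] [ 775. -102.   33.]
scene [(31.0, 0), (31.0, 2), (31.1, -2), (31.2, 4), (31.3, 6), (31.4, -4)] [(33.6, -28), (33.6, -26)]
[ 690. -165.    8.] [ 773. -100.   32.]
clk 0.1 pos [ 179.1 -598.3  230.3] yaw 106.7 tilt [-0.001  0.002 -1.   ] w 85.0 f 0.0 F [-0.4 -0.5  0.1] -> travel [-1.5658  1.578   0.3242] turnfrac 0.0668
```

>>> servo_tool --motion '[{"travel":[0,0,0.07],"rot":[0,0,0.0167],"hand":0.7},{"travel":[0,0,0.07],"rot":[0,0,0.0167],"hand":0.7},{"travel":[0,0,0.07],"rot":[0,0,0.0167],"hand":0.7},{"travel":[0,0,0.07],"rot":[0,0,0.0167],"hand":0.7},{"travel":[0,0,0],"rot":[0,0,0],"hand":0.7}]'

```text
clock: 0.52
position: [178.1, -596.1, 156.7]
ee_rot: [0.066, 0.998, 0.004, -0.002]
contact_force: [0.0, 0.2, -0.4]
gripper_width: 59.5
grasp_force: 0.0
```

```bash
python3 -c "
from h import *
plan(441,-108,120,82.6)"
```

```text
clk 0.5 pos [ 178.1 -596.1  156.7] yaw 82.5 tilt [-0.003  0.008 -1.   ] w 59.5 f 0.0 F [ 0.   0.2 -0.4] -> travel [-0.7868  2.0722  0.1598] turnfrac -0.0004
```

>>> servo_tool --motion '[{"travel":[-0.052,0.138,0],"rot":[0,0,0],"hand":0.7},{"travel":[-0.052,0.138,0],"rot":[0,0,0],"hand":0.7},{"travel":[-0.052,0.138,0],"rot":[0,0,0],"hand":0.7},{"travel":[-0.052,0.138,0],"rot":[0,0,0],"hand":0.7},{"travel":[-0.052,0.138,0],"rot":[0,0,0],"hand":0.7},{"travel":[-0.052,0.138,0],"rot":[0,0,0],"hand":0.7},{"travel":[-0.052,0.138,0],"rot":[0,0,0],"hand":0.7},{"travel":[-0.052,0.138,0],"rot":[0,0,0],"hand":0.7},{"travel":[-0.052,0.138,0],"rot":[0,0,0],"hand":0.7},{"travel":[-0.052,0.138,0],"rot":[0,0,0],"hand":0.7}]'

```text
clock: 1.35
position: [353.4, -271.9, 162.4]
ee_rot: [0.063, 0.998, -0.0, 0.001]
contact_force: [1.2, -0.7, -0.1]
gripper_width: 59.5
grasp_force: 0.0
```

>>> servo_tool --motion '[{"travel":[-0.052,0.138,0],"rot":[0,0,0],"hand":0.7},{"travel":[-0.052,0.138,0],"rot":[0,0,0],"hand":0.7},{"travel":[-0.052,0.138,0],"rot":[0,0,0],"hand":0.7},{"travel":[-0.052,0.138,0],"rot":[0,0,0],"hand":0.7},{"travel":[0,0,0],"rot":[0,0,0],"hand":0.7},{"travel":[0,0,0],"rot":[0,0,0],"hand":0.7}]'

```text
clock: 1.85
position: [423.0, -141.6, 162.2]
ee_rot: [0.061, 0.998, -0.0, 0.001]
contact_force: [-0.3, -0.2, 0.5]
gripper_width: 59.7
grasp_force: 0.0
```

```bash
python3 -c "
from h import *
plan(441,-108,100,82.6)"
```

```text
clk 1.9 pos [ 423.  -141.6  162.2] yaw 83.0 tilt [ 0.001 -0.    -1.   ] w 59.7 f 0.0 F [-0.3 -0.2  0.5] -> travel [-0.0545  0.1421  0.2487] turnfrac 0.0011
```

>>> servo_tool --motion '[{"travel":[-0.0545,0.142,0],"rot":[0,0,0],"hand":0.7},{"travel":[0,0,0.06],"rot":[0,0,0],"hand":0.7},{"travel":[0,0,0.13],"rot":[0,0,0],"hand":0.7},{"travel":[0,0,0],"rot":[0,0,0],"hand":0.7}]'

```text
clock: 2.18
position: [436.0, -110.2, 110.0]
ee_rot: [0.065, 0.998, -0.0, -0.005]
contact_force: [-0.7, -0.1, 0.0]
gripper_width: 59.9
grasp_force: 0.0
```

```bash
python3 -c "
from h import *
plan(441,-108,6,82.6)"
```

```text
clk 2.2 pos [ 436.  -110.2  110. ] yaw 82.6 tilt [-0.01   0.001 -1.   ] w 59.9 f 0.0 F [-0.7 -0.1  0. ] -> travel [-0.0229  0.0116  0.4159] turnfrac -0.0001
```

>>> servo_tool --motion '[{"travel":[0,0,0],"rot":[0,0,0],"hand":0.7},{"travel":[0,0,0],"rot":[0,0,0],"hand":0.7},{"travel":[0,0,0],"rot":[0,0,0],"hand":0.7}]'

```text
clock: 2.43
position: [440.8, -110.3, 115.4]
ee_rot: [0.065, 0.998, 0.0, 0.001]
contact_force: [0.4, -0.3, -0.6]
gripper_width: 59.8
grasp_force: 0.0
```

```bash
python3 -c "
from h import *
plan(441,-108,6,82.6)"
```

```text
clk 2.4 pos [ 440.8 -110.3  115.4] yaw 82.6 tilt [ 0.003 -0.    -1.   ] w 59.8 f 0.0 F [ 0.4 -0.3 -0.6] -> travel [0.0015 0.0093 0.4375] turnfrac -0.0
```

Settled and well centred. Next I descend, close and check.

>>> servo_tool --motion '[{"travel":[0,0.009,0.09],"rot":[0,0,0],"hand":0.7},{"travel":[0,0,0.1],"rot":[0,0,0],"hand":0.7},{"travel":[0,0,0.1],"rot":[0,0,0],"hand":0.7},{"travel":[0,0,0.09],"rot":[0,0,0],"hand":0.7},{"travel":[0,0,0.057],"rot":[0,0,0],"hand":0.7},{"travel":[0,0,0],"rot":[0,0,0],"hand":0.7},{"travel":[0,0,0],"rot":[0,0,0],"hand":0.7},{"travel":[0,0,0],"rot":[0,0,0],"hand":0.7},{"travel":[0,0,0],"rot":[0,0,0],"hand":0.2},{"travel":[0,0,0],"rot":[0,0,0],"hand":0.0}]'

```text
clock: 3.27
position: [441.2, -107.4, 5.9]
ee_rot: [0.064, 0.998, 0.0, 0.002]
contact_force: [-0.5, -0.6, 0.5]
gripper_width: 36.7
grasp_force: 1.0
```

>>> servo_tool --motion '[{"travel":[0,0,0],"rot":[0,0,0],"hand":0},{"travel":[0,0,0],"rot":[0,0,0],"hand":0},{"travel":[0,0,0],"rot":[0,0,0],"hand":0},{"travel":[0,0,0],"rot":[0,0,0],"hand":0},{"travel":[0,0,0],"rot":[0,0,0],"hand":0}]'

```text
clock: 3.68
position: [441.1, -107.4, 6.0]
ee_rot: [0.064, 0.998, 0.0, 0.001]
contact_force: [-1.1, -0.5, 7.2]
gripper_width: 31.3
grasp_force: 59.0
```

```bash
python3 -c "
from h import *
plan(460.3,-311.6,110,82.6)"
```

```text
clk 3.7 pos [ 441.1 -107.4    6. ] yaw 82.6 tilt [ 0.003  0.    -1.   ] w 31.3 f 59.0 F [-1.1 -0.5  7.2] -> travel [-0.1819 -0.8    -0.4156] turnfrac 0.0001
```

>>> servo_tool --motion '[{"travel":[0,0,-0.04],"rot":[0,0,0],"hand":0},{"travel":[0,0,-0.08],"rot":[0,0,0],"hand":0},{"travel":[0,0,-0.1],"rot":[0,0,0],"hand":0},{"travel":[0,0,-0.1],"rot":[0,0,0],"hand":0},{"travel":[0,0,-0.1],"rot":[0,0,0],"hand":0},{"travel":[0,0,0],"rot":[0,0,0],"hand":0},{"travel":[0,0,0],"rot":[0,0,0],"hand":0}]'

```text
clock: 4.27
position: [441.0, -107.3, 111.4]
ee_rot: [0.064, 0.998, 0.001, 0.002]
contact_force: [0.3, -0.2, -1.3]
gripper_width: 31.6
grasp_force: 59.4
```

```bash
python3 -c "
from h import *
plan(460.3,-311.6,110,82.6)
im,d=get_image('scene');cv2.imwrite('pics/g1.png',cv2.resize(im[60:220,240:440],(800,600))[:,:,::-1])"
```

```text
clk 4.3 pos [ 441.  -107.3  111.4] yaw 82.6 tilt [ 0.005  0.001 -1.   ] w 31.6 f 59.4 F [ 0.3 -0.2 -1.3] -> travel [-0.1815 -0.8006  0.0052] turnfrac 0.0
```

View pics/g1.png

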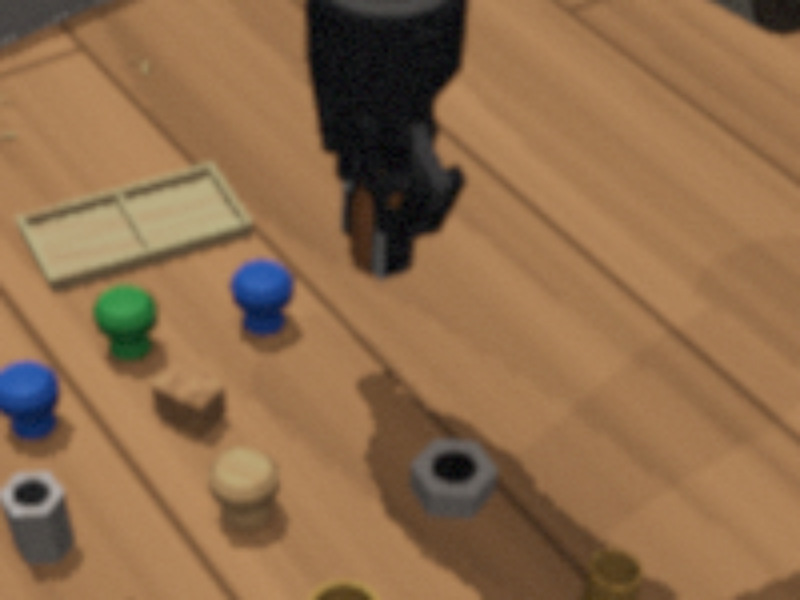

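The handle (365,230) is held upright with its base near the fingertips. I carry it to tray_two's near compartment.

>>> servo_tool --motion '[{"travel":[-0.03,-0.1335,0],"rot":[0,0,0],"hand":0},{"travel":[-0.03,-0.1335,0],"rot":[0,0,0],"hand":0},{"travel":[-0.03,-0.1335,0],"rot":[0,0,0],"hand":0},{"travel":[-0.03,-0.1335,0],"rot":[0,0,0],"hand":0},{"travel":[-0.03,-0.1335,0],"rot":[0,0,0],"hand":0},{"travel":[-0.03,-0.1335,0],"rot":[0,0,0],"hand":0},{"travel":[0,0,0.06],"rot":[0,0,0],"hand":0},{"travel":[0,0,0.1],"rot":[0,0,0],"hand":0},{"travel":[0,0,0],"rot":[0,0,0],"hand":0},{"travel":[0,0,0],"rot":[0,0,0],"hand":0}]'

```text
clock: 5.15
position: [457.1, -311.3, 67.3]
ee_rot: [0.065, 0.998, 0.001, -0.003]
contact_force: [-0.2, -0.5, -0.2]
gripper_width: 31.5
grasp_force: 59.7
```

```bash
python3 -c "
from h import *
plan(460.3,-311.6,10.5,82.6)"
```

```text
clk 5.2 pos [ 457.1 -311.3   67.3] yaw 82.6 tilt [-0.006  0.002 -1.   ] w 31.5 f 59.7 F [-0.2 -0.5 -0.2] -> travel [-0.0143  0.0003  0.2272] turnfrac -0.0
```

>>> servo_tool --motion '[{"travel":[0,0,0.05],"rot":[0,0,0],"hand":0},{"travel":[0,0,0.08],"rot":[0,0,0],"hand":0},{"travel":[0,0,0.06],"rot":[0,0,0],"hand":0},{"travel":[0,0,0.03],"rot":[0,0,0],"hand":0},{"travel":[0,0,0.02],"rot":[0,0,0],"hand":0},{"travel":[0,0,0],"rot":[0,0,0],"hand":0},{"travel":[0,0,0],"rot":[0,0,0],"hand":0},{"travel":[0,0,0],"rot":[0,0,0],"hand":0}]'

```text
clock: 5.82
position: [459.8, -311.9, 10.5]
ee_rot: [0.064, 0.998, -0.0, 0.001]
contact_force: [-0.2, -0.4, -1.0]
gripper_width: 31.5
grasp_force: 59.7
```

```bash
python3 -c "
from h import *
plan(460.3,-311.6,10.5,82.6)"
```

```text
clk 5.8 pos [ 459.8 -311.9   10.5] yaw 82.6 tilt [ 0.002 -0.001 -1.   ] w 31.5 f 59.7 F [-0.2 -0.4 -1. ] -> travel [-0.0018  0.0015 -0.0002] turnfrac 0.0001
```

Still just clear of the floor, so I lower 1 mm, release to a modest opening, then rise.

>>> servo_tool --motion '[{"travel":[0,0,0.003],"rot":[0,0,0],"hand":0},{"travel":[0,0,0],"rot":[0,0,0],"hand":0},{"travel":[0,0,0],"rot":[0,0,0],"hand":0.42},{"travel":[0,0,0],"rot":[0,0,0],"hand":0.5},{"travel":[0,0,0],"rot":[0,0,0],"hand":0.5},{"travel":[0,0,-0.04],"rot":[0,0,0],"hand":0.5},{"travel":[0,0,-0.1],"rot":[0,0,0],"hand":0.5},{"travel":[0,0,-0.14],"rot":[0,0,0],"hand":0.6},{"travel":[0,0,-0.14],"rot":[0,0,0],"hand":0.6},{"travel":[0,0,0],"rot":[0,0,0],"hand":0.6}]'

```text
clock: 6.65
position: [463.4, -314.0, 121.8]
ee_rot: [0.063, 0.998, -0.003, 0.007]
contact_force: [0.9, 0.5, 0.8]
gripper_width: 51.0
grasp_force: 0.0
```

```bash
python3 -c "
from h import *
plan(432.5,106,60,82.6)"
```

```text
clk 6.7 pos [ 463.4 -314.   121.8] yaw 82.7 tilt [ 0.013 -0.007 -1.   ] w 51.0 f 0.0 F [0.9 0.5 0.8] -> travel [0.3387 1.6522 0.2343] turnfrac 0.0003
```

>>> servo_tool --motion '[{"travel":[0.027,0.137,0],"rot":[0,0,0],"hand":0.6},{"travel":[0.027,0.137,0],"rot":[0,0,0],"hand":0.6},{"travel":[0.027,0.137,0],"rot":[0,0,0],"hand":0.6},{"travel":[0.027,0.137,0],"rot":[0,0,0],"hand":0.6},{"travel":[0.027,0.137,0],"rot":[0,0,0],"hand":0.6},{"travel":[0.027,0.137,0],"rot":[0,0,0],"hand":0.6},{"travel":[0.027,0.137,0],"rot":[0,0,0],"hand":0.6},{"travel":[0.027,0.137,0],"rot":[0,0,0],"hand":0.6},{"travel":[0.027,0.137,0],"rot":[0,0,0],"hand":0.6},{"travel":[0.027,0.137,0],"rot":[0,0,0],"hand":0.6}]'

```text
clock: 7.48
position: [435.9, 38.1, 114.5]
ee_rot: [0.064, 0.998, 0.0, 0.001]
contact_force: [1.6, 0.5, 0.2]
gripper_width: 51.3
grasp_force: 0.0
```

>>> servo_tool --motion '[{"travel":[0.027,0.137,0],"rot":[0,0,0],"hand":0.6},{"travel":[0.027,0.137,0.05],"rot":[0,0,0],"hand":0.6},{"travel":[0,0,0.1],"rot":[0,0,0],"hand":0.6},{"travel":[0,0,0],"rot":[0,0,0],"hand":0.6},{"travel":[0,0,0],"rot":[0,0,0],"hand":0.6},{"travel":[0,0,0],"rot":[0,0,0],"hand":0.6},{"travel":[0,0,0],"rot":[0,0,0],"hand":0.6}]'

```text
clock: 8.07
position: [432.3, 105.6, 77.4]
ee_rot: [0.065, 0.998, 0.0, 0.001]
contact_force: [-0.1, -0.2, -0.0]
gripper_width: 51.6
grasp_force: 0.0
```

```bash
python3 -c "
from h import *
plan(432.5,106,6,82.6)"
```

```text
clk 8.1 pos [432.3 105.6  77.4] yaw 82.5 tilt [ 0.002  0.001 -1.   ] w 51.6 f 0.0 F [-0.1 -0.2 -0. ] -> travel [-0.0003  0.0013  0.2857] turnfrac -0.0002
```

>>> servo_tool --motion '[{"travel":[0,0,0.08],"rot":[0,0,0],"hand":0.6},{"travel":[0,0,0.1],"rot":[0,0,0],"hand":0.6},{"travel":[0,0,0.07],"rot":[0,0,0],"hand":0.6},{"travel":[0,0,0.035],"rot":[0,0,0],"hand":0.6},{"travel":[0,0,0],"rot":[0,0,0],"hand":0.6},{"travel":[0,0,0],"rot":[0,0,0],"hand":0.6},{"travel":[0,0,0],"rot":[0,0,0],"hand":0.2},{"travel":[0,0,0],"rot":[0,0,0],"hand":0},{"travel":[0,0,0],"rot":[0,0,0],"hand":0},{"travel":[0,0,0],"rot":[0,0,0],"hand":0}]'

```text
clock: 8.9
position: [432.5, 106.6, 6.4]
ee_rot: [0.064, 0.998, 0.001, 0.001]
contact_force: [-0.5, -0.8, 6.2]
gripper_width: 26.6
grasp_force: 58.8
```

>>> servo_tool --motion '[{"travel":[0,0,0],"rot":[0,0,0],"hand":0},{"travel":[0,0,0],"rot":[0,0,0],"hand":0},{"travel":[0,0,-0.04],"rot":[0,0,0],"hand":0},{"travel":[0,0,-0.1],"rot":[0,0,0],"hand":0},{"travel":[0,0,-0.1],"rot":[0,0,0],"hand":0},{"travel":[0,0,-0.12],"rot":[0,0,0],"hand":0},{"travel":[0,0,-0.1],"rot":[0,0,0],"hand":0},{"travel":[0,0,0],"rot":[0,0,0],"hand":0},{"travel":[0,0,0],"rot":[0,0,0],"hand":0}]'

```text
clock: 9.65
position: [432.2, 106.8, 121.8]
ee_rot: [0.064, 0.998, 0.002, 0.002]
contact_force: [-0.0, 0.4, 0.2]
gripper_width: 26.5
grasp_force: 59.1
```

```bash
python3 -c "
from h import *
plan(527.7,-320.4,60,82.6)"
```

```text
clk 9.7 pos [432.2 106.8 121.8] yaw 82.6 tilt [ 0.004  0.003 -1.   ] w 26.5 f 59.1 F [-0.   0.4  0.2] -> travel [-0.598  -1.6461  0.2434] turnfrac 0.0
```

>>> servo_tool --motion '[{"travel":[-0.05,-0.137,0],"rot":[0,0,0],"hand":0},{"travel":[-0.05,-0.137,0],"rot":[0,0,0],"hand":0},{"travel":[-0.05,-0.137,0],"rot":[0,0,0],"hand":0},{"travel":[-0.05,-0.137,0],"rot":[0,0,0],"hand":0},{"travel":[-0.05,-0.137,0],"rot":[0,0,0],"hand":0},{"travel":[-0.05,-0.137,0],"rot":[0,0,0],"hand":0},{"travel":[-0.05,-0.137,0],"rot":[0,0,0],"hand":0},{"travel":[-0.05,-0.137,0],"rot":[0,0,0],"hand":0},{"travel":[-0.05,-0.137,0],"rot":[0,0,0],"hand":0},{"travel":[-0.05,-0.137,0],"rot":[0,0,0],"hand":0}]'

```text
clock: 10.48
position: [510.5, -251.1, 118.2]
ee_rot: [0.065, 0.998, 0.0, -0.002]
contact_force: [1.0, 0.8, -0.4]
gripper_width: 26.8
grasp_force: 59.2
```

>>> servo_tool --motion '[{"travel":[-0.05,-0.137,0],"rot":[0,0,0],"hand":0},{"travel":[-0.05,-0.137,0],"rot":[0,0,0],"hand":0},{"travel":[0,0,0],"rot":[0,0,0],"hand":0},{"travel":[0,0,0.08],"rot":[0,0,0],"hand":0},{"travel":[0,0,0.12],"rot":[0,0,0],"hand":0},{"travel":[0,0,0.1],"rot":[0,0,0],"hand":0},{"travel":[0,0,0],"rot":[0,0,0],"hand":0},{"travel":[0,0,0],"rot":[0,0,0],"hand":0},{"travel":[0,0,0],"rot":[0,0,0],"hand":0}]'

```text
clock: 11.23
position: [528.1, -320.7, 45.7]
ee_rot: [0.064, 0.998, -0.0, 0.0]
contact_force: [1.2, -1.0, -0.0]
gripper_width: 26.7
grasp_force: 59.3
```

```bash
python3 -c "
from h import *
plan(527.7,-320.4,10,82.6)"
```

```text
clk 11.2 pos [ 528.1 -320.7   45.7] yaw 82.7 tilt [ 0.001 -0.001 -1.   ] w 26.7 f 59.3 F [ 1.2 -1.  -0. ] -> travel [0.0018 0.0012 0.1428] turnfrac 0.0002
```

>>> servo_tool --motion '[{"travel":[0,0,0.05],"rot":[0,0,0],"hand":0},{"travel":[0,0,0.05],"rot":[0,0,0],"hand":0},{"travel":[0,0,0.03],"rot":[0,0,0],"hand":0},{"travel":[0,0,0.012],"rot":[0,0,0],"hand":0},{"travel":[0,0,0],"rot":[0,0,0],"hand":0},{"travel":[0,0,0],"rot":[0,0,0],"hand":0},{"travel":[0,0,0],"rot":[0,0,0],"hand":0}]'

```text
clock: 11.82
position: [528.2, -320.9, 10.6]
ee_rot: [0.064, 0.998, -0.0, 0.001]
contact_force: [0.1, 0.5, 1.4]
gripper_width: 26.6
grasp_force: 59.5
```

>>> servo_tool --motion '[{"travel":[0,0,0],"rot":[0,0,0],"hand":0.36},{"travel":[0,0,0],"rot":[0,0,0],"hand":0.45},{"travel":[0,0,0],"rot":[0,0,0],"hand":0.45},{"travel":[0,0,-0.04],"rot":[0,0,0],"hand":0.45},{"travel":[0,0,-0.1],"rot":[0,0,0],"hand":0.45},{"travel":[0,0,-0.14],"rot":[0,0,0],"hand":0.45},{"travel":[0,0,-0.14],"rot":[0,0,0],"hand":0.7},{"travel":[0,0,0],"rot":[0,0,0],"hand":0.7},{"travel":[0,0,0],"rot":[0,0,0],"hand":0.7}]'

```text
clock: 12.57
position: [529.1, -321.3, 118.3]
ee_rot: [0.064, 0.998, -0.001, 0.003]
contact_force: [-0.2, 0.5, -0.1]
gripper_width: 59.8
grasp_force: 0.0
```

```bash
python3 -c "
from h import *
plan(559,-56.5,60,79.8)"
```

```text
clk 12.6 pos [ 529.1 -321.3  118.3] yaw 82.6 tilt [ 0.007 -0.002 -1.   ] w 59.8 f 0.0 F [-0.2  0.5 -0.1] -> travel [0.019  1.066  0.2315] turnfrac 0.0078
```

>>> servo_tool --motion '[{"travel":[0,0,0],"rot":[0,0,0.0078],"hand":0.7},{"travel":[0.008,0.133,0],"rot":[0,0,0],"hand":0.7},{"travel":[0.008,0.133,0],"rot":[0,0,0],"hand":0.7},{"travel":[0.008,0.133,0],"rot":[0,0,0],"hand":0.7},{"travel":[0.008,0.133,0],"rot":[0,0,0],"hand":0.7},{"travel":[0.008,0.133,0],"rot":[0,0,0],"hand":0.7},{"travel":[0.008,0.133,0],"rot":[0,0,0],"hand":0.7},{"travel":[0.008,0.133,0],"rot":[0,0,0],"hand":0.7},{"travel":[0.008,0.133,0],"rot":[0,0,0],"hand":0.7},{"travel":[0,0,0.1],"rot":[0,0,0],"hand":0.7}]'

```text
clock: 13.4
position: [562.9, -51.4, 93.2]
ee_rot: [0.085, 0.996, 0.001, 0.005]
contact_force: [0.8, -0.1, 0.2]
gripper_width: 59.9
grasp_force: 0.0
```

>>> servo_tool --motion '[{"travel":[0,0,0],"rot":[0,0,0],"hand":0.7},{"travel":[0,0,0],"rot":[0,0,0],"hand":0.7},{"travel":[0,0,0],"rot":[0,0,0],"hand":0.7},{"travel":[0,0,0],"rot":[0,0,0],"hand":0.7}]'

```text
clock: 13.73
position: [559.0, -57.0, 90.2]
ee_rot: [0.09, 0.996, -0.0, 0.0]
contact_force: [0.9, 0.1, 0.7]
gripper_width: 59.6
grasp_force: 0.0
```

```bash
python3 -c "
from h import *
plan(559,-56.5,6,79.8)"
```

```text
clk 13.7 pos [559.  -57.   90.2] yaw 79.7 tilt [ 0.001 -0.    -1.   ] w 59.6 f 0.0 F [0.9 0.1 0.7] -> travel [0.0007 0.002  0.3367] turnfrac -0.0002
```

>>> servo_tool --motion '[{"travel":[0,0,0.09],"rot":[0,0,0],"hand":0.7},{"travel":[0,0,0.11],"rot":[0,0,0],"hand":0.7},{"travel":[0,0,0.09],"rot":[0,0,0],"hand":0.7},{"travel":[0,0,0.047],"rot":[0,0,0],"hand":0.7},{"travel":[0,0,0],"rot":[0,0,0],"hand":0.7},{"travel":[0,0,0],"rot":[0,0,0],"hand":0.7},{"travel":[0,0,0],"rot":[0,0,0],"hand":0.2},{"travel":[0,0,0],"rot":[0,0,0],"hand":0},{"travel":[0,0,0],"rot":[0,0,0],"hand":0},{"travel":[0,0,0],"rot":[0,0,0],"hand":0}]'

```text
clock: 14.57
position: [560.0, -56.3, 7.1]
ee_rot: [0.089, 0.996, 0.0, 0.002]
contact_force: [-0.6, -1.9, 6.4]
gripper_width: 37.0
grasp_force: 59.9
```

>>> servo_tool --motion '[{"travel":[0,0,0],"rot":[0,0,0],"hand":0},{"travel":[0,0,0],"rot":[0,0,0],"hand":0},{"travel":[0,0,-0.04],"rot":[0,0,0],"hand":0},{"travel":[0,0,-0.1],"rot":[0,0,0],"hand":0},{"travel":[0,0,-0.1],"rot":[0,0,0],"hand":0},{"travel":[0,0,-0.12],"rot":[0,0,0],"hand":0},{"travel":[0,0,-0.1],"rot":[0,0,0],"hand":0},{"travel":[0,0,0],"rot":[0,0,0],"hand":0},{"travel":[0,0,0],"rot":[0,0,0],"hand":0}]'

```text
clock: 15.32
position: [559.6, -55.6, 122.6]
ee_rot: [0.089, 0.996, 0.001, 0.002]
contact_force: [0.4, -0.1, -1.3]
gripper_width: 37.3
grasp_force: 60.1
```

```bash
python3 -c "
from h import *
plan(457.7,308.3,60,79.8)
im,d=get_image('scene');cv2.imwrite('pics/g2.png',cv2.resize(im[60:260,200:440],(780,600))[:,:,::-1])"
```

```text
clk 15.3 pos [559.6 -55.6 122.6] yaw 79.8 tilt [ 0.005  0.001 -1.   ] w 37.3 f 60.1 F [ 0.4 -0.1 -1.3] -> travel [0.66   1.3599 0.2505] turnfrac 0.0
```

View pics/g2.png

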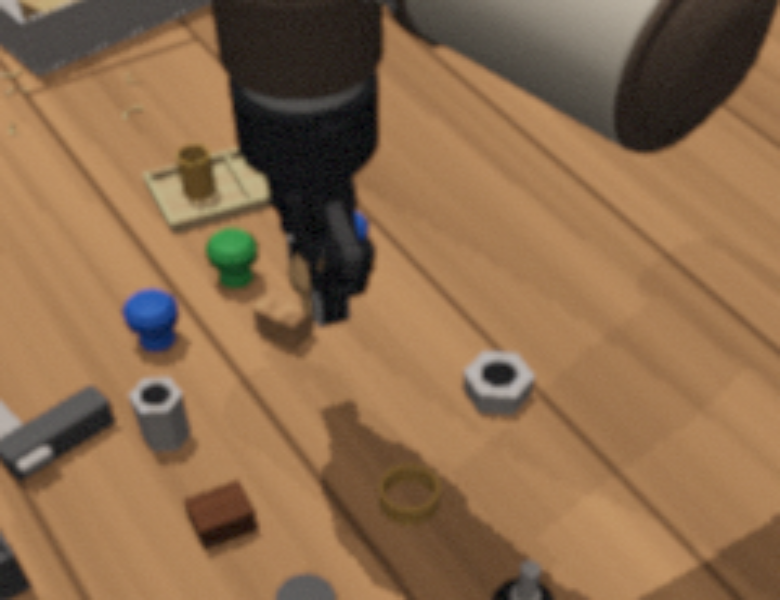

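The picture shows the knob held at (305,275) and the long ferrule upright in tray_two's far compartment at (197,172). I carry the knob to tray_three's near compartment.

>>> servo_tool --motion '[{"travel":[0.06,0.1236,0],"rot":[0,0,0],"hand":0},{"travel":[0.06,0.1236,0],"rot":[0,0,0],"hand":0},{"travel":[0.06,0.1236,0],"rot":[0,0,0],"hand":0},{"travel":[0.06,0.1236,0],"rot":[0,0,0],"hand":0},{"travel":[0.06,0.1236,0],"rot":[0,0,0],"hand":0},{"travel":[0.06,0.1236,0],"rot":[0,0,0],"hand":0},{"travel":[0.06,0.1236,0],"rot":[0,0,0],"hand":0},{"travel":[0.06,0.1236,0],"rot":[0,0,0],"hand":0},{"travel":[0.06,0.1236,0],"rot":[0,0,0],"hand":0},{"travel":[0.06,0.1236,0],"rot":[0,0,0],"hand":0}]'

```text
clock: 16.2
position: [464.1, 275.5, 118.9]
ee_rot: [0.089, 0.996, -0.001, -0.001]
contact_force: [1.4, 0.2, -0.2]
gripper_width: 37.1
grasp_force: 60.1
```

>>> servo_tool --motion '[{"travel":[0.06,0.1236,0],"rot":[0,0,0],"hand":0},{"travel":[0,0,0],"rot":[0,0,0],"hand":0},{"travel":[0,0,0.08],"rot":[0,0,0],"hand":0},{"travel":[0,0,0.12],"rot":[0,0,0],"hand":0},{"travel":[0,0,0.08],"rot":[0,0,0],"hand":0},{"travel":[0,0,0],"rot":[0,0,0],"hand":0},{"travel":[0,0,0],"rot":[0,0,0],"hand":0},{"travel":[0,0,0],"rot":[0,0,0],"hand":0}]'

```text
clock: 16.87
position: [457.0, 307.9, 50.8]
ee_rot: [0.089, 0.996, 0.0, 0.0]
contact_force: [-0.2, -0.5, -1.5]
gripper_width: 37.1
grasp_force: 60.2
```

```bash
python3 -c "
from h import *
plan(457.7,308.3,11,79.8)"
```

```text
clk 16.9 pos [457.  307.9  50.8] yaw 79.8 tilt [ 0.001  0.    -1.   ] w 37.1 f 60.2 F [-0.2 -0.5 -1.5] -> travel [-0.0024  0.0022  0.1591] turnfrac 0.0001
```

>>> servo_tool --motion '[{"travel":[0,0,0.05],"rot":[0,0,0],"hand":0},{"travel":[0,0,0.06],"rot":[0,0,0],"hand":0},{"travel":[0,0,0.035],"rot":[0,0,0],"hand":0},{"travel":[0,0,0.013],"rot":[0,0,0],"hand":0},{"travel":[0,0,0],"rot":[0,0,0],"hand":0},{"travel":[0,0,0],"rot":[0,0,0],"hand":0},{"travel":[0,0,0],"rot":[0,0,0],"hand":0}]'

```text
clock: 17.45
position: [457.0, 308.1, 11.6]
ee_rot: [0.089, 0.996, 0.001, 0.001]
contact_force: [-0.3, 0.1, -0.7]
gripper_width: 37.3
grasp_force: 60.2
```

>>> servo_tool --motion '[{"travel":[0,0,0],"rot":[0,0,0],"hand":0.48},{"travel":[0,0,0],"rot":[0,0,0],"hand":0.57},{"travel":[0,0,0],"rot":[0,0,0],"hand":0.57},{"travel":[0,0,-0.04],"rot":[0,0,0],"hand":0.57},{"travel":[0,0,-0.1],"rot":[0,0,0],"hand":0.57},{"travel":[0,0,-0.14],"rot":[0,0,0],"hand":0.57},{"travel":[0,0,-0.14],"rot":[0,0,0],"hand":0.57},{"travel":[0,0,0],"rot":[0,0,0],"hand":0.57},{"travel":[0,0,0],"rot":[0,0,0],"hand":0.57}]'

```text
clock: 18.2
position: [457.7, 308.9, 119.1]
ee_rot: [0.089, 0.996, 0.003, 0.002]
contact_force: [-1.0, -0.4, -0.4]
gripper_width: 48.6
grasp_force: 0.0
```

```bash
python3 -c "
from h import *
plan(665.5,-96.5,60,62)"
```

```text
clk 18.2 pos [457.7 308.9 119.1] yaw 79.8 tilt [ 0.004  0.005 -1.   ] w 48.6 f 0.0 F [-1.  -0.4 -0.4] -> travel [-1.1042 -1.4506  0.2319] turnfrac 0.0495
```

>>> servo_tool --motion '[{"travel":[-0.085,-0.1115,0],"rot":[0,0,0],"hand":0.6},{"travel":[-0.085,-0.1115,0],"rot":[0,0,0],"hand":0.6},{"travel":[-0.085,-0.1115,0],"rot":[0,0,0],"hand":0.6},{"travel":[-0.085,-0.1115,0],"rot":[0,0,0],"hand":0.6},{"travel":[-0.085,-0.1115,0],"rot":[0,0,0],"hand":0.6},{"travel":[-0.085,-0.1115,0],"rot":[0,0,0],"hand":0.6},{"travel":[-0.085,-0.1115,0],"rot":[0,0,0],"hand":0.6},{"travel":[-0.085,-0.1115,0],"rot":[0,0,0],"hand":0.6},{"travel":[-0.085,-0.1115,0],"rot":[0,0,0],"hand":0.6},{"travel":[-0.085,-0.1115,0],"rot":[0,0,0],"hand":0.6}]'

```text
clock: 19.03
position: [616.1, -6.1, 114.7]
ee_rot: [0.089, 0.996, -0.0, -0.001]
contact_force: [-0.6, 0.9, -0.5]
gripper_width: 51.6
grasp_force: 0.0
```

>>> servo_tool --motion '[{"travel":[-0.085,-0.1115,0],"rot":[0,0,0],"hand":0.6},{"travel":[-0.085,-0.1115,0],"rot":[0,0,0],"hand":0.6},{"travel":[-0.085,-0.1115,0],"rot":[0,0,0],"hand":0.6},{"travel":[0,0,0],"rot":[0,0,0.0165],"hand":0.6},{"travel":[0,0,0],"rot":[0,0,0.0165],"hand":0.6},{"travel":[0,0,0],"rot":[0,0,0.0165],"hand":0.6},{"travel":[0,0,0.1],"rot":[0,0,0],"hand":0.6},{"travel":[0,0,0],"rot":[0,0,0],"hand":0.6},{"travel":[0,0,0],"rot":[0,0,0],"hand":0.6},{"travel":[0,0,0],"rot":[0,0,0],"hand":0.6}]'

```text
clock: 19.87
position: [664.2, -97.9, 90.7]
ee_rot: [0.242, 0.97, -0.0, -0.0]
contact_force: [-0.1, 0.7, -0.2]
gripper_width: 51.1
grasp_force: 0.0
```

```bash
python3 -c "
from h import *
plan(665.5,-96.5,8,62)"
```

```text
clk 19.9 pos [664.2 -97.9  90.7] yaw 62.0 tilt [-0.001 -0.    -1.   ] w 51.1 f 0.0 F [-0.1  0.7 -0.2] -> travel [-0.0022  0.0078  0.3306] turnfrac 0.0001
```

>>> servo_tool --motion '[{"travel":[-0.002,0.006,0.09],"rot":[0,0,0],"hand":0.6},{"travel":[0,0,0.11],"rot":[0,0,0],"hand":0.6},{"travel":[0,0,0.09],"rot":[0,0,0],"hand":0.6},{"travel":[0,0,0.04],"rot":[0,0,0],"hand":0.6},{"travel":[0,0,0],"rot":[0,0,0],"hand":0.6},{"travel":[0,0,0],"rot":[0,0,0],"hand":0.6},{"travel":[0,0,0],"rot":[0,0,0],"hand":0.2},{"travel":[0,0,0],"rot":[0,0,0],"hand":0},{"travel":[0,0,0],"rot":[0,0,0],"hand":0},{"travel":[0,0,0],"rot":[0,0,0],"hand":0}]'

```text
clock: 20.7
position: [667.0, -96.8, 10.6]
ee_rot: [0.242, 0.97, 0.0, 0.002]
contact_force: [0.1, 0.5, 6.1]
gripper_width: 29.4
grasp_force: 59.6
```

>>> servo_tool --motion '[{"travel":[0,0,0],"rot":[0,0,0],"hand":0},{"travel":[0,0,0],"rot":[0,0,0],"hand":0},{"travel":[0,0,-0.04],"rot":[0,0,0],"hand":0},{"travel":[0,0,-0.1],"rot":[0,0,0],"hand":0},{"travel":[0,0,-0.1],"rot":[0,0,0],"hand":0},{"travel":[0,0,-0.12],"rot":[0,0,0],"hand":0},{"travel":[0,0,-0.1],"rot":[0,0,0],"hand":0},{"travel":[0,0,0],"rot":[0,0,0],"hand":0},{"travel":[0,0,0],"rot":[0,0,0],"hand":0}]'

```text
clock: 21.45
position: [665.9, -96.7, 125.3]
ee_rot: [0.242, 0.97, 0.001, 0.001]
contact_force: [0.3, -0.2, -3.2]
gripper_width: 29.7
grasp_force: 59.3
```

```bash
python3 -c "
from h import *
plan(591.7,284.3,60,79.8)
im,d=get_image('scene');cv2.imwrite('pics/g3.png',cv2.resize(im[60:360,180:500],(640,600))[:,:,::-1])"
```

```text
clk 21.4 pos [665.9 -96.7 125.3] yaw 62.0 tilt [ 0.003  0.001 -1.   ] w 29.7 f 59.3 F [ 0.3 -0.2 -3.2] -> travel [0.9788 1.205  0.2616] turnfrac -0.0495
```

View pics/g3.png

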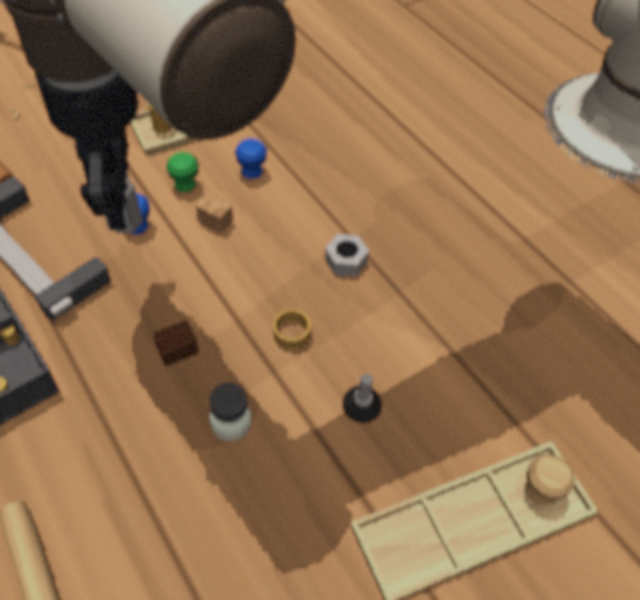

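The knob stands in the near compartment at (550,475) and the nut is off the bench. I carry the nut to the far compartment.

>>> servo_tool --motion '[{"travel":[0,0,0],"rot":[0,0,-0.0165],"hand":0},{"travel":[0,0,0],"rot":[0,0,-0.0165],"hand":0},{"travel":[0,0,0],"rot":[0,0,-0.0165],"hand":0},{"travel":[0.051,0.1316,0],"rot":[0,0,0],"hand":0},{"travel":[0.051,0.1316,0],"rot":[0,0,0],"hand":0},{"travel":[0.051,0.1316,0],"rot":[0,0,0],"hand":0},{"travel":[0.051,0.1316,0],"rot":[0,0,0],"hand":0},{"travel":[0.051,0.1316,0],"rot":[0,0,0],"hand":0},{"travel":[0.051,0.1316,0],"rot":[0,0,0],"hand":0},{"travel":[0.051,0.1316,0],"rot":[0,0,0],"hand":0}]'

```text
clock: 22.33
position: [616.3, 146.7, 121.0]
ee_rot: [0.089, 0.996, -0.001, -0.002]
contact_force: [0.7, -0.0, -1.4]
gripper_width: 29.5
grasp_force: 59.6
```

>>> servo_tool --motion '[{"travel":[0.051,0.1316,0],"rot":[0,0,0],"hand":0},{"travel":[0.051,0.1316,0],"rot":[0,0,0],"hand":0},{"travel":[0.051,0.1316,0],"rot":[0,0,0],"hand":0},{"travel":[0.051,0.1316,0],"rot":[0,0,0],"hand":0},{"travel":[0,0,0],"rot":[0,0,0],"hand":0},{"travel":[0,0,0.1],"rot":[0,0,0],"hand":0},{"travel":[0,0,0.1],"rot":[0,0,0],"hand":0},{"travel":[0,0,0],"rot":[0,0,0],"hand":0},{"travel":[0,0,0],"rot":[0,0,0],"hand":0},{"travel":[0,0,0],"rot":[0,0,0],"hand":0}]'

```text
clock: 23.17
position: [591.9, 283.9, 73.5]
ee_rot: [0.089, 0.996, -0.0, 0.0]
contact_force: [0.1, 1.1, -0.8]
gripper_width: 29.4
grasp_force: 59.7
```

```bash
python3 -c "
from h import *
plan(591.7,284.3,14,79.8)"
```

```text
clk 23.2 pos [591.9 283.9  73.5] yaw 79.8 tilt [ 0.    -0.001 -1.   ] w 29.4 f 59.7 F [ 0.1  1.1 -0.8] -> travel [0.001  0.0014 0.2379] turnfrac 0.0
```

>>> servo_tool --motion '[{"travel":[0,0,0.07],"rot":[0,0,0],"hand":0},{"travel":[0,0,0.08],"rot":[0,0,0],"hand":0},{"travel":[0,0,0.05],"rot":[0,0,0],"hand":0},{"travel":[0,0,0.025],"rot":[0,0,0],"hand":0},{"travel":[0,0,0.013],"rot":[0,0,0],"hand":0},{"travel":[0,0,0],"rot":[0,0,0],"hand":0},{"travel":[0,0,0],"rot":[0,0,0],"hand":0},{"travel":[0,0,0],"rot":[0,0,0],"hand":0}]'

```text
clock: 23.83
position: [592.2, 284.6, 14.8]
ee_rot: [0.089, 0.996, 0.001, 0.001]
contact_force: [0.4, 0.3, -1.5]
gripper_width: 29.2
grasp_force: 60.0
```

```bash
python3 -c "
from h import *
plan(591.7,284.3,14,79.8)"
```

```text
clk 23.8 pos [592.2 284.6  14.8] yaw 79.8 tilt [ 0.002  0.001 -1.   ] w 29.2 f 60.0 F [ 0.4  0.3 -1.5] -> travel [ 0.0018 -0.0016  0.0031] turnfrac 0.0
```

>>> servo_tool --motion '[{"travel":[0,0,0.004],"rot":[0,0,0],"hand":0},{"travel":[0,0,0],"rot":[0,0,0],"hand":0},{"travel":[0,0,0],"rot":[0,0,0],"hand":0}]'

```text
clock: 24.08
position: [592.2, 284.6, 14.6]
ee_rot: [0.089, 0.996, 0.001, 0.001]
contact_force: [-2.5, -0.7, 4.4]
gripper_width: 29.3
grasp_force: 60.7
```

>>> servo_tool --motion '[{"travel":[0,0,0],"rot":[0,0,0],"hand":0.4},{"travel":[0,0,0],"rot":[0,0,0],"hand":0.5},{"travel":[0,0,0],"rot":[0,0,0],"hand":0.5},{"travel":[0,0,-0.04],"rot":[0,0,0],"hand":0.5},{"travel":[0,0,-0.1],"rot":[0,0,0],"hand":0.5},{"travel":[0,0,-0.14],"rot":[0,0,0],"hand":0.5},{"travel":[0,0,-0.14],"rot":[0,0,0],"hand":0.5},{"travel":[0,0,0],"rot":[0,0,0],"hand":0.5},{"travel":[0,0,0],"rot":[0,0,0],"hand":0.5}]'

```text
clock: 24.83
position: [593.0, 285.3, 121.6]
ee_rot: [0.089, 0.996, 0.002, 0.003]
contact_force: [-0.4, -0.2, -0.1]
gripper_width: 43.0
grasp_force: 0.0
```

```bash
python3 -c "
from h import *
plan(542.5,148.5,75,79.8)"
```

```text
clk 24.8 pos [593.  285.3 121.6] yaw 79.8 tilt [ 0.006  0.004 -1.   ] w 43.0 f 0.0 F [-0.4 -0.2 -0.1] -> travel [ 0.1028 -0.5751  0.1829] turnfrac 0.0
```

>>> servo_tool --motion '[{"travel":[0.025,-0.143,0],"rot":[0,0,0],"hand":0.5},{"travel":[0.025,-0.143,0],"rot":[0,0,0],"hand":0.5},{"travel":[0.025,-0.143,0],"rot":[0,0,0],"hand":0.5},{"travel":[0.025,-0.143,0],"rot":[0,0,0],"hand":0.5},{"travel":[0,0,0.08],"rot":[0,0,0],"hand":0.5},{"travel":[0,0,0.08],"rot":[0,0,0],"hand":0.5},{"travel":[0,0,0],"rot":[0,0,0],"hand":0.5},{"travel":[0,0,0],"rot":[0,0,0],"hand":0.5},{"travel":[0,0,0],"rot":[0,0,0],"hand":0.5},{"travel":[0,0,0],"rot":[0,0,0],"hand":0.5}]'

```text
clock: 25.67
position: [542.3, 148.6, 78.6]
ee_rot: [0.088, 0.996, 0.0, 0.001]
contact_force: [-0.4, -0.4, 0.2]
gripper_width: 42.8
grasp_force: 0.0
```

```bash
python3 -c "
from h import *
plan(542.5,148.5,21,79.8)"
```

```text
clk 25.7 pos [542.3 148.6  78.6] yaw 79.8 tilt [ 0.001  0.001 -1.   ] w 42.8 f 0.0 F [-0.4 -0.4  0.2] -> travel [-0.0006 -0.0004  0.2304] turnfrac 0.0001
```

>>> servo_tool --motion '[{"travel":[0,0,0.07],"rot":[0,0,0],"hand":0.5},{"travel":[0,0,0.09],"rot":[0,0,0],"hand":0.5},{"travel":[0,0,0.05],"rot":[0,0,0],"hand":0.5},{"travel":[0,0,0.02],"rot":[0,0,0],"hand":0.5},{"travel":[0,0,0],"rot":[0,0,0],"hand":0.5},{"travel":[0,0,0],"rot":[0,0,0],"hand":0.5},{"travel":[0,0,0],"rot":[0,0,0],"hand":0.25},{"travel":[0,0,0],"rot":[0,0,0],"hand":0.1},{"travel":[0,0,0],"rot":[0,0,0],"hand":0},{"travel":[0,0,0],"rot":[0,0,0],"hand":0}]'

```text
clock: 26.5
position: [542.3, 148.3, 21.4]
ee_rot: [0.089, 0.996, 0.001, 0.001]
contact_force: [-0.4, 1.0, 3.5]
gripper_width: 10.4
grasp_force: 58.4
```

>>> servo_tool --motion '[{"travel":[0,0,0],"rot":[0,0,0],"hand":0},{"travel":[0,0,0],"rot":[0,0,0],"hand":0},{"travel":[0,0,0],"rot":[0,0,0],"hand":0},{"travel":[0,0,-0.04],"rot":[0,0,0],"hand":0},{"travel":[0,0,-0.1],"rot":[0,0,0],"hand":0},{"travel":[0,0,-0.12],"rot":[0,0,0],"hand":0},{"travel":[0,0,-0.1],"rot":[0,0,0],"hand":0},{"travel":[0,0,0],"rot":[0,0,0],"hand":0},{"travel":[0,0,0],"rot":[0,0,0],"hand":0}]'

```text
clock: 27.25
position: [542.1, 148.3, 112.2]
ee_rot: [0.089, 0.996, 0.001, 0.001]
contact_force: [-1.0, 0.0, -1.0]
gripper_width: 10.2
grasp_force: 58.4
```

```bash
python3 -c "
from h import *
plan(524.7,296.3,60,79.8)
im,d=get_image('scene');cv2.imwrite('pics/g4.png',cv2.resize(im[160:360,280:500],(660,600))[:,:,::-1])"
```

```text
clk 27.2 pos [542.1 148.3 112.2] yaw 79.8 tilt [ 0.003  0.002 -1.   ] w 10.2 f 58.4 F [-1.  0. -1.] -> travel [0.1741 0.5699 0.2097] turnfrac -0.0
```

View pics/g4.png

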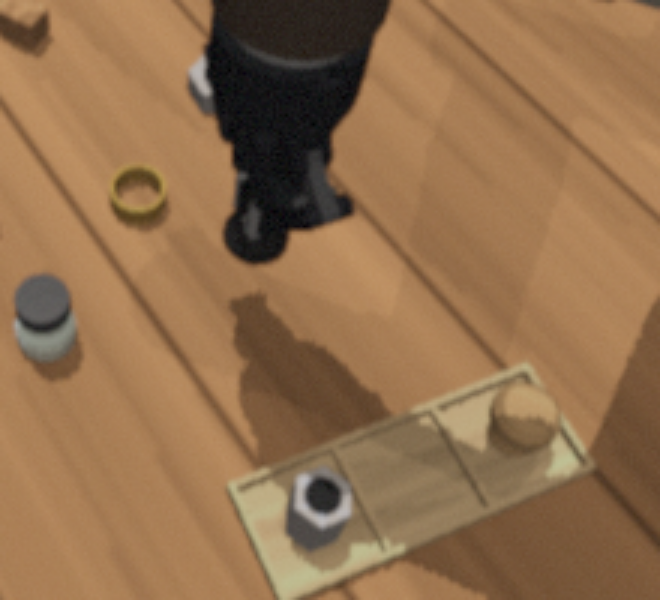

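The picture shows the foot held at (257,235), the nut upright in the far compartment (320,500) and the knob in the near one (525,415). The foot goes in the middle.

>>> servo_tool --motion '[{"travel":[0.0435,0.1425,0],"rot":[0,0,0],"hand":0},{"travel":[0.0435,0.1425,0],"rot":[0,0,0],"hand":0},{"travel":[0.0435,0.1425,0],"rot":[0,0,0],"hand":0},{"travel":[0.0435,0.1425,0],"rot":[0,0,0],"hand":0},{"travel":[0,0,0],"rot":[0,0,0],"hand":0},{"travel":[0,0,0.08],"rot":[0,0,0],"hand":0},{"travel":[0,0,0.08],"rot":[0,0,0],"hand":0},{"travel":[0,0,0],"rot":[0,0,0],"hand":0},{"travel":[0,0,0],"rot":[0,0,0],"hand":0},{"travel":[0,0,0],"rot":[0,0,0],"hand":0}]'

```text
clock: 28.13
position: [524.2, 295.6, 70.3]
ee_rot: [0.089, 0.996, -0.0, -0.0]
contact_force: [-0.3, 1.4, -0.2]
gripper_width: 10.3
grasp_force: 58.6
```

```bash
python3 -c "
from h import *
plan(524.7,296.3,26,79.8)"
```

```text
clk 28.1 pos [524.2 295.6  70.3] yaw 79.8 tilt [-0.    -0.001 -1.   ] w 10.3 f 58.6 F [-0.3  1.4 -0.2] -> travel [-0.0014  0.003   0.1772] turnfrac 0.0
```

>>> servo_tool --motion '[{"travel":[0,0.003,0.06],"rot":[0,0,0],"hand":0},{"travel":[0,0,0.06],"rot":[0,0,0],"hand":0},{"travel":[0,0,0.04],"rot":[0,0,0],"hand":0},{"travel":[0,0,0.019],"rot":[0,0,0],"hand":0},{"travel":[0,0,0],"rot":[0,0,0],"hand":0},{"travel":[0,0,0],"rot":[0,0,0],"hand":0},{"travel":[0,0,0],"rot":[0,0,0],"hand":0}]'

```text
clock: 28.72
position: [524.6, 296.9, 26.3]
ee_rot: [0.089, 0.996, 0.001, 0.001]
contact_force: [0.2, -0.9, -0.5]
gripper_width: 10.3
grasp_force: 58.9
```

```bash
python3 -c "
from h import *
plan(524.7,296.3,25,79.8)"
```

```text
clk 28.7 pos [524.6 296.9  26.3] yaw 79.8 tilt [ 0.001  0.001 -1.   ] w 10.3 f 58.9 F [ 0.2 -0.9 -0.5] -> travel [-0.0009 -0.0022  0.005 ] turnfrac 0.0
```

>>> servo_tool --motion '[{"travel":[0,0,0.005],"rot":[0,0,0],"hand":0},{"travel":[0,0,0],"rot":[0,0,0],"hand":0},{"travel":[0,0,0],"rot":[0,0,0],"hand":0}]'

```text
clock: 28.97
position: [524.7, 297.0, 25.4]
ee_rot: [0.089, 0.996, 0.0, 0.001]
contact_force: [-1.1, -0.2, 5.8]
gripper_width: 10.3
grasp_force: 59.4
```

>>> servo_tool --motion '[{"travel":[0,0,0],"rot":[0,0,0],"hand":0.2},{"travel":[0,0,0],"rot":[0,0,0],"hand":0.35},{"travel":[0,0,0],"rot":[0,0,0],"hand":0.35},{"travel":[0,0,-0.04],"rot":[0,0,0],"hand":0.35},{"travel":[0,0,-0.1],"rot":[0,0,0],"hand":0.35},{"travel":[0,0,-0.14],"rot":[0,0,0],"hand":0.35},{"travel":[0,0,-0.14],"rot":[0,0,0],"hand":0.35},{"travel":[0,0,-0.14],"rot":[0,0,0],"hand":0.35},{"travel":[0,-0.14,-0.05],"rot":[0,0,0],"hand":0.35},{"travel":[0,-0.14,0],"rot":[0,0,0],"hand":0.35}]'

```text
clock: 29.8
position: [513.9, 229.5, 181.9]
ee_rot: [0.087, 0.996, 0.003, 0.004]
contact_force: [1.1, -1.1, -0.1]
gripper_width: 30.0
grasp_force: 0.0
```

>>> servo_tool --motion '[{"travel":[0,-0.14,0],"rot":[0,0,0],"hand":0.35},{"travel":[0,-0.14,0],"rot":[0,0,0],"hand":0.35},{"travel":[0,-0.14,0],"rot":[0,0,0],"hand":0.35},{"travel":[0,-0.14,0],"rot":[0,0,0],"hand":0.35},{"travel":[0,0,0],"rot":[0,0,0],"hand":0.35},{"travel":[0,0,0],"rot":[0,0,0],"hand":0.35},{"travel":[0,0,0],"rot":[0,0,0],"hand":0.35}]'

```text
clock: 30.38
position: [487.4, 90.0, 177.5]
ee_rot: [0.089, 0.996, 0.0, 0.001]
contact_force: [0.0, 0.4, 0.7]
gripper_width: 30.0
grasp_force: 0.0
```

```bash
python3 - <<'E'
from h import *
o=np.zeros((600,800,3),np.uint8)
im,d=get_image('top');o[:300]=cv2.resize(im[150:270,160:480],(800,300))
im,d=get_image('scene');o[300:]=cv2.resize(im[90:370,130:503],(800,300)) if 0 else 0
o[300:,:400]=cv2.resize(im[90:190,220:353],(400,300));o[300:,400:]=cv2.resize(im[265:365,350:483],(400,300))
cv2.imwrite('pics/f.png',o[:,:,::-1]);print(sensors.read_state()['position'])
E
```

```text
[487.39003719  90.73652761 177.09904476]
```

View pics/f.png

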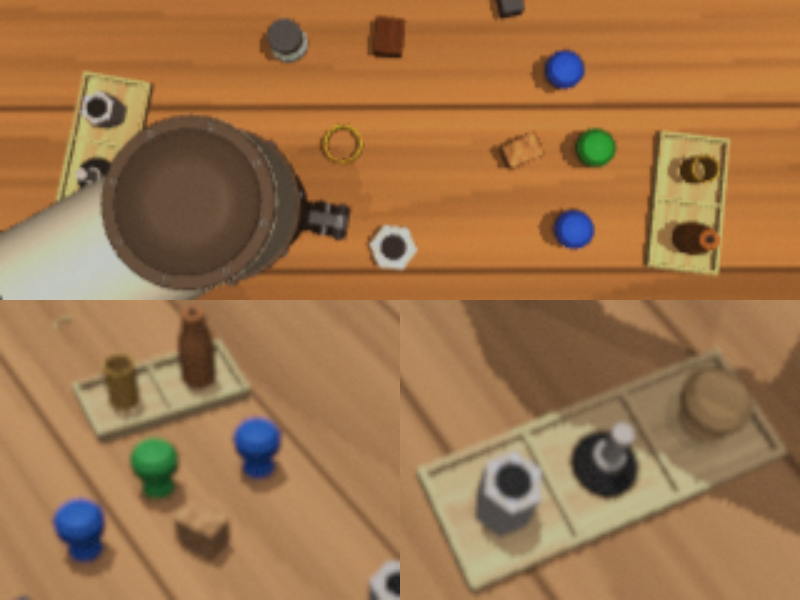

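The final pictures show all five pieces upright, one to a compartment: the ferrule and handle in tray_two, and the nut, foot and knob in tray_three. The short ferrule and flat nut have not moved.

```bash
python3 -c "
from bench import *
print(job_done())"
```

```text
the job is handed in; nothing more can be done
None
```

Both kits are made up and the job is handed in at about 30 s on the clock; all five pieces stand upright, one to a compartment, and the short ferrule and flat nut were left where they stood.

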